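# Collapse the orange-capped telescopic post beside the coding conveyor

### The job

Collapse the telescopic post with the orange cap so that it can be packed away: push its inner tube fully home first, then its middle tube, until the cap sits down on the black collar and the collar on the outer tube. Leave the post with the blue cap extended as it is.

Things in the scene. Friction and masses are not known exactly. Their poses are not given: they have to be found in the camera images.
- orange_cap (a point): Centre of the flat top of the orange cap (disc 46 mm across, 16 mm thick) at the head of the post to collapse; z up. It starts 230 to 280 mm above the table; fully home it is 140 mm above it. Post: foot plate 110 mm across fixed to the table, upright nested tubes 44, 32 and 21 mm across; the outer tube's black mouth ring (54 mm across) has its top at 112 mm and never moves.
- orange_inner (a joint): How far the inner tube is drawn out of the middle one, m: 0 fully home (cap down on the middle tube's collar), up to 0.075; starts 0.045 to 0.07. It carries the cap, slides straight down under a push of 2 to 3 N on the cap, stays where it is left, hard stop at home.
- orange_middle (a joint): How far the middle tube is drawn out of the outer one, m: 0 fully home (its black collar, 50 mm across, 12 mm thick, down on the mouth ring), up to 0.075; starts 0.045 to 0.07. It needs 7 to 8 N: pushing down on the cap moves it once the cap has met the collar. Stays where it is left, hard stop at home.
- blue_cap (a point): Centre of the flat top of the blue cap on the other, otherwise identical telescopic post, also extended (230 to 280 mm above the table). To be left alone; it stands at least 200 mm from the orange one, on either side.
Not all that is in view belongs to the job. What is shaped like the part that bears orange_cap but pink is not meant.

How it is judged:
On the way, in this order (a step that is already met when the one before it is completed fails the run):
1. the inner tube of the orange-capped post is pushed home (value of joint orange_inner below 0.01 m), for 0.05 s.
2. then its middle tube is pushed home too (value of joint each of orange_inner, orange_middle below 0.01 m), for 0.2 s.
At the end, for the whole second after the job is handed in: The inner and the middle tube of the orange-capped post are both within 10 mm of fully home and the blue cap is within 12 mm of where it was (all of step 2 and distance of blue_cap from where it was at the start of the episode below 0.012 m); the robot touches nothing.
It fails at once if the middle tube is pushed in (to less than 30 mm out) while the inner tube is still more than 15 mm out (value of joint orange_middle below 0.03 m and value of joint orange_inner above 0.015 m).
It fails at once if the blue-capped post is pushed in or pulled out by more than 12 mm (distance of blue_cap from where it was at the start of the episode above 0.012 m).
It also fails if it takes over 35 s, if anything falls off the work surface, if the arm or the gripper's body presses on something with over 40 N, if the wrist force passes 120 N, or if a joint passes its speed limit or range.

### The arm

A 6-joint arm with a two-finger parallel gripper is mounted at the origin on the work surface. World frame = base frame: x ahead of the robot, y to its left, z up, the work surface at z = 0. Lengths are in m, angles in rad, forces in N, time in s.
With the tool pointing down it reaches from about 0.375 to 0.9 m from the base axis. Payload 3.1 kg.
Tool frame: the origin (TCP) lies between the finger pads; the fingertips stand 8 mm ahead of it and the grasp point (between the pads) lies 11 mm behind it; z points along the fingers, y is the line along which they close (so a half turn about z gives the same grasp; the last joint's range is limited). The gripper opens to 85 mm and grips with 20 to 120 N. Pads are 22 mm wide; open, the fingers measure 114 mm over their backs; the gripper's body (76 mm by 85 mm) begins 54 mm behind the grasp point. The pads swing forward as they close: fully open they stand 13 mm farther back than shut.
Start: joints at [-1.296, 0.527, 1.433, -0, 1.181, -0.178], TCP at [0.273, -0.562, 0.239] pointing down, gripper open.
Joint ranges: [-3.08, 3.08], [-0.75, 2.2], [0.22, 2.44], [-1.43, 4.57], [0, 2.65], [-2.85, 2.85]. Speed limits (rad/s): [2.79, 2.79, 3.14, 3.14, 3.14, 3.14].

### API

Orientations are given as a unit quaternion [x, y, z, w].
In Python, from station import readout, cams, sign_off gives the robot as it stands.
- The arm moves only by the tool send_rows, never from a script. Its argument "commands" is text: rows parted by semicolons, each of 5 numbers parted by spaces: the finger opening in mm, from 0 to 85.4, then the shift along the tool's x, y, z each as a share of 0.02 m, from -1 to 1, then the turn about the tool's z as a share of 4 degrees, from -1 to 1. In form: grip dx dy dz spin; .... A call has 1 to 20 rows; each row shifts and turns the commanded pose from where the row before left it, along the tool's axes as they then stand; what a row does not reach is not made up. A row lasts 1/12 s, in which the tool goes at most 41.7 mm and 7.16 degrees, less where a joint would pass 70% of its speed; a pose out of reach is approached as far as the arm can. A call with a number of a shift or a turn outside -1 to 1 is refused whole. A call with a gripper value outside its range is refused whole. The fingers move at their own pace and stop on an object; "grip_force" is the grip in N (left out, the last holds). Time passes only in rows, so rows that do not move let the fingers close. It gives the time, the measured TCP pose, the force, the opening and the grip force at its end, in the units of the state.
- readout.sense(): the state, without advancing time (a new reading comes with each control period).
- cams.snapshot(name): name is "scene" or "top" or "wrist"; returns a dict with "pixels" (384x512x3 uint8, red, green, blue), "intrinsics" (3x3 intrinsics, pixels), "dist" ([k1, k2, p1, p2, k3] as OpenCV has them; the pictures are not rectified), "eye" and "rotation" of the camera in the world. Camera axes: x right, y down, z forward; pixel columns grow to the right and rows downward; lengths in m; the calibration is good to about 2 mm. A picture is of the moment at which its call begins. There is no depth.
- sign_off(): hands the job in; it is judged then, once.
The state is a dict: "t": time; "q": joint angles; "qd": joint speeds; "tau": joint torques, N m; "tcp_pos": TCP position; "tool_rot": TCP orientation; "force": force on the tool from outside, world axes, zero at the start; "ft_torque": the same for the moment, N m; "finger_gap": opening from 0.0 (shut) to 1.0 (fully open); "gripper_force": force on a finger pad.
Only numpy, scipy, OpenCV 4.12 (cv2) and the standard library are available. Lean on these libraries where they do the work, as an engineer would, in place of code of your own. Each camera call takes 0.05 s, during which the arm holds its last target. There are 200 camera calls.

## Working session

There is one attempt and no reset: what is moved stays moved. The work goes in short steps, Python scripts to look and compute and a tool call to move; the robot and the scene stay as the last step left them, time stands still between calls to the robot, and variables do not carry over. Pictures are saved under pics/ and viewed, at most 10 in all, crops included, and the job is handed in when it is done.

Besides the shell and the picture viewer there is one more tool, called as name(argument=value, ...) on one line, values as JSON. send_rows: Moves the arm, as the interface text tells. Its arguments: {"type":"object","properties":{"commands":{"type":"string"},"grip_force":{"type":"number"}},"required":["commands"]}

```bash
mkdir -p pics; cat > h.py <<'E'
import numpy as np,cv2
from station import readout,cams
def snap(n,f):
    s=cams.snapshot(n); cv2.imwrite(f'pics/{f}.png',cv2.cvtColor(s['pixels'],cv2.COLOR_RGB2BGR)); return s
def ray(s,u,v):
    K=np.array(s['intrinsics'],float);p=cv2.undistortPoints(np.array([[[u,v]]],float),K,np.array(s['dist'],float))[0,0]
    return np.array(s['eye'],float),np.array(s['rotation'],float)@np.array([p[0],p[1],1])
def atz(s,u,v,z):
    e,d=ray(s,u,v); return e+d*(z-e[2])/d[2]
def tri(obs):
    A=np.zeros((3,3));b=np.zeros(3)
    for s,u,v in obs:
        e,d=ray(s,u,v);d/=np.linalg.norm(d);P=np.eye(3)-np.outer(d,d);A+=P;b+=P@e
    x=np.linalg.solve(A,b); return x,[np.linalg.norm(np.cross(x-ray(*o)[0],ray(*o)[1]/np.linalg.norm(ray(*o)[1]))) for o in obs]
E
python3 - <<'E'
from h import *
import pickle
S={n:snap(n,n+'0') for n in('scene','top')}
pickle.dump(S,open('s0.pkl','wb'))
im=np.hstack([cv2.imread('pics/scene0.png'),cv2.imread('pics/top0.png')])
for n in S: print(n,S[n]['eye'],np.round(S[n]['rotation'],2).tolist())
print(readout.sense())
E
```

```text
scene [ 1.08577405 -0.1460211   0.71714264] [0.74, 0.56, -0.22, -0.3]
top [ 0.48750453 -0.01275179  0.9599407 ] [0.71, -0.7, 0.0, -0.02]
{'t': 0.1, 'q': array([-1.29650798e+00,  5.28413653e-01,  1.43375552e+00, -2.79365290e-05,
        1.18136161e+00, -1.78463068e-01]), 'qd': array([-0.00102487, -0.00099404, -0.00181905,  0.00158972,  0.00156045,
       -0.00083508]), 'tau': array([-4.63773267e-05, -4.43304527e+01, -1.78586054e+01, -1.81982427e-04,
        3.87387903e-03, -6.91992128e-06]), 'tcp_pos': array([ 0.27327366, -0.56141387,  0.23841251]), 'tool_rot': array([ 9.74484605e-01,  2.24452255e-01, -5.93150184e-05, -9.67332484e-04]), 'force': array([ 0.84263941, -0.31159145, -0.0708583 ]), 'ft_torque': array([ 0.00487862, -0.02365374,  0.00939689]), 'gripper_force': 0.0, 'finger_gap': 0.9984213596750672}
```

View pics/scene0.png

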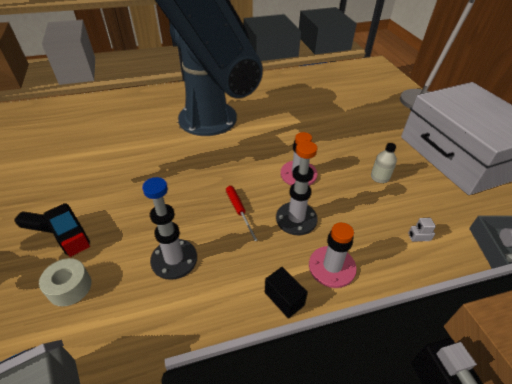

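View pics/top0.png

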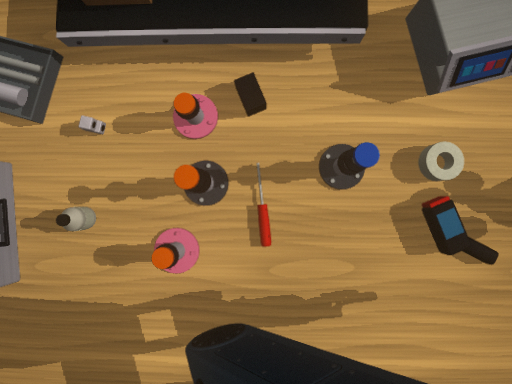

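The scene view shows orange caps at (306,149) on a dark foot, at (342,232) on a pink foot, and at (303,140) on a pink foot behind. The top view has the same three at (187,178) dark, (186,106) pink and (165,258) pink. The blue cap is at scene (155,188), top (367,155). The dark-footed tall one at top (187,178) fits, because the pink ones are decoys. I'll confirm it in a crop and triangulate.

```bash
python3 - <<'E'
s=open('h.py').read().replace("np.array(s['rotation'],float)@","Rotation.from_quat(s['rotation']).as_matrix()@").replace("import numpy as np,cv2","import numpy as np,cv2\nfrom scipy.spatial.transform import Rotation")
open('h.py','w').write(s)
from h import *
import pickle
S=pickle.load(open('s0.pkl','rb'))
a=S['scene'];b=S['top']
for nm,o in dict(orange=[(a,307,147),(b,187,178)],blue=[(a,155,186),(b,367,155)],pinkN=[(a,342,231),(b,186,106)],pinkB=[(a,303,139),(b,165,258)]).items():print(nm,*tri(o))
print('foot',atz(b,206,183,.005),atz(a,297,219,.005),'blue',atz(b,342,167,.005))
c=[cv2.resize(cv2.imread(f'pics/{n}0.png')[y:y+140,x:x+130],None,fx=3,fy=3,interpolation=cv2.INTER_CUBIC) for n,x,y in(('scene',250,120),('top',140,120))]
cv2.imwrite('pics/crop.png',np.hstack(c))
E
```

```text
orange [0.52882964 0.13710191 0.2401158 ] [np.float64(0.0012991032869944699), np.float64(0.0012991032869944432)]
blue [ 0.57132148 -0.19059667  0.2459461 ] [np.float64(0.0006840176636165718), np.float64(0.0006840176636166406)]
pinkN [0.68903832 0.16450565 0.13246265] [np.float64(0.001995543153320439), np.float64(0.001995543153320383)]
pinkB [0.36582292 0.2046166  0.13127901] [np.float64(0.001354994024242149), np.float64(0.0013549940242421864)]
foot [0.52983298 0.1376173  0.005     ] [0.53436833 0.13773723 0.005     ] blue [ 0.57014469 -0.19109304  0.005     ]
```

View pics/crop.png

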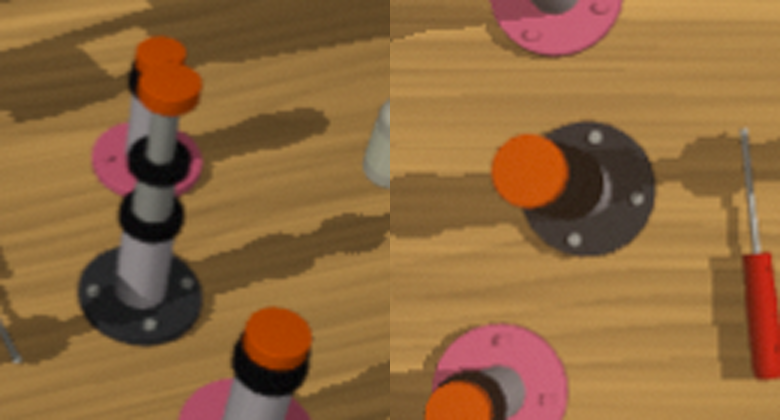

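The crop confirms it: the extended post on the dark foot at crop (165,85) left and (530,172) right, with a pink decoy behind it. Its cap is at about (0.530, 0.137, 0.240). Next I rise, shut the fingers and go above it.

send_rows(commands="0 0 0 -1 0;0 0 0 -1 0;0 0 0 -1 0;0 0 0 -1 0;0 0 0 -1 0;0 0 0 -1 0;0 1 -0.96 0 0;0 1 -0.96 0 0;0 1 -0.96 0 0;0 1 -0.96 0 0;0 1 -0.96 0 0;0 1 -0.96 0 0;0 1 -0.96 0 0;0 1 -0.96 0 0;0 1 -0.96 0 0;0 1 -0.96 0 0;0 1 -0.96 0 0;0 1 -0.96 0 0;0 1 -0.96 0 0;0 1 -0.96 0 0", grip_force=60)

```text
t: 1.77
tcp_pos: [0.4076, -0.1962, 0.359]
tool_rot: [0.975, 0.224, -0.0, -0.0]
force: [0.3, 0.0, 0.7]
finger_gap: -0.002
gripper_force: 0.0
```

send_rows(commands="0 1 -0.96 0 0;0 1 -0.96 0 0;0 1 -0.96 0 0;0 1 -0.96 0 0;0 1 -0.96 0 0;0 1 -0.96 0 0;0 1 -0.96 0 0;0 1 -0.96 0 0;0 1 -0.96 0 0;0 1 -0.96 0 0;0 0.5 -0.5 0 0;0 0.3 -0.3 0 0;0 0 0 0 0;0 0 0 0 0;0 0 0 0 0")

```text
t: 3.02
tcp_pos: [0.5105, 0.0829, 0.3591]
tool_rot: [0.975, 0.224, -0.0, 0.0]
force: [-0.3, -0.6, 0.1]
finger_gap: -0.005
gripper_force: 0.0
```

```bash
python3 - <<'E'
from h import *
r=readout.sense();s=snap('wrist','w1')
R=Rotation.from_quat(r['tool_rot']).as_matrix()
print(r['t'],r['tcp_pos'],r['force'],r['finger_gap'],R.round(3).tolist())
print('tool delta',R.T@(np.array([.530,.1373,.248])-r['tcp_pos']))
hsv=cv2.cvtColor(s['pixels'],cv2.COLOR_RGB2HSV)
m=cv2.inRange(hsv,(3,170,90),(16,255,255))
n,l,st,c=cv2.connectedComponentsWithStats(m)
for i in range(1,n):
    if st[i,4]>150: print(st[i],c[i],atz(s,*c[i],.24))
E
```

```text
3.0167 [0.51049745 0.08289215 0.35911601] [-0.31140649 -0.56464055  0.09745649] -0.004554472914349363 [[0.9, 0.437, -0.001], [0.437, -0.9, -0.001], [-0.001, 0.0, -1.0]]
tool delta [ 0.04140974 -0.04044648  0.11107046]
[243   0  33  12 258] [259.4496124    4.12790698] [0.65188818 0.14604412 0.24      ]
[ 185  121   50   50 1906] [209.58237146 145.50157398] [0.53204373 0.1384106  0.24      ]
[114 200  35  32 844] [131.27488152 215.90521327] [0.43232505 0.18186049 0.24      ]
```

View pics/w1.png

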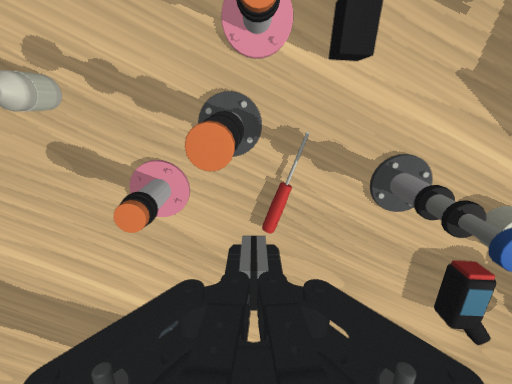

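The wrist view shows the target cap at (210,146), which puts it at (0.532, 0.138) and agrees with the estimate. The fingers are shut and clear. Next I move over it and descend slowly.

send_rows(commands="0 1 -1 0 0;0 1 -1 0 0;0 0.13 -0.03 0 0;0 0 0 1 0;0 0 0 1 0;0 0 0 1 0;0 0 0 1 0;0 0 0 0.5 0;0 0 0 0.5 0;0 0 0 0.4 0;0 0 0 0.4 0;0 0 0 0 0;0 0 0 0 0")

```text
t: 4.15
tcp_pos: [0.5317, 0.1389, 0.2434]
tool_rot: [0.975, 0.224, 0.0, -0.0]
force: [0.7, 0.3, 0.9]
finger_gap: 0.001
gripper_force: 0.0
```

send_rows(commands="0 0 0 0.3 0;0 0 0 0.3 0;0 0 0 0.3 0;0 0 0 0.3 0;0 0 0 0.3 0;0 0 0 0 0")

```text
t: 4.65
tcp_pos: [0.5307, 0.1389, 0.2119]
tool_rot: [0.974, 0.224, -0.001, -0.0]
force: [-1.1, 0.2, -0.7]
finger_gap: 0.0
gripper_force: 0.0
```

```bash
python3 - <<'E'
from h import *
s=snap('scene','s2')
cv2.imwrite('pics/s2c.png',cv2.resize(cv2.imread('pics/s2.png')[60:250,210:400],None,fx=3,fy=3,interpolation=cv2.INTER_CUBIC))
E
```

```text
(no output)
```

View pics/s2c.png

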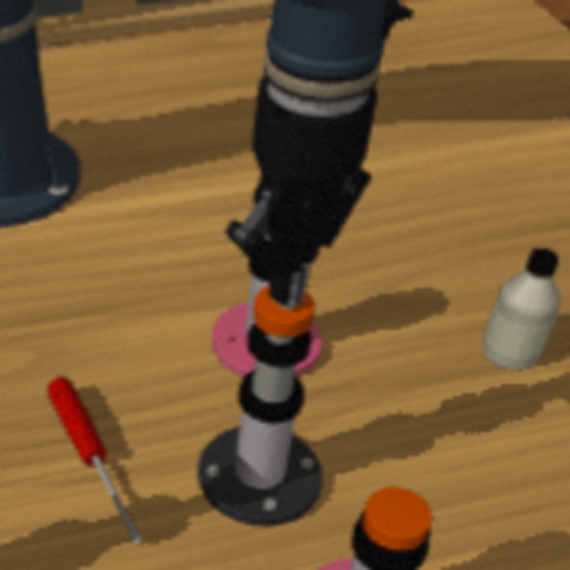

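The crop shows the fingertips centred on the orange cap at (285,305), with the inner tube sliding in and about 1 cm of it left showing. I keep pushing.

send_rows(commands="0 0 0 0.25 0;0 0 0 0.25 0;0 0 0 0.25 0;0 0 0 0.25 0;0 0 0 0.25 0;0 0 0 0.25 0;0 0 0 0 0")

```text
t: 5.28
tcp_pos: [0.5308, 0.1389, 0.1825]
tool_rot: [0.974, 0.224, -0.001, -0.0]
force: [0.3, 1.3, 0.5]
finger_gap: -0.001
gripper_force: 0.0
```

send_rows(commands="0 0 0 0.25 0;0 0 0 0.25 0;0 0 0 0.25 0;0 0 0 0.25 0;0 0 0 0.25 0;0 0 0 0 0;0 0 0 0 0")

```text
t: 5.87
tcp_pos: [0.5315, 0.1389, 0.1579]
tool_rot: [0.974, 0.224, -0.0, 0.0]
force: [0.4, 1.0, 0.2]
finger_gap: 0.004
gripper_force: 0.0
```

send_rows(commands="0 0 0 0.2 0;0 0 0 0.15 0;0 0 0 0.1 0;0 0 0 0.1 0;0 0 0 0 0;0 0 0 0 0")

```text
t: 6.37
tcp_pos: [0.5317, 0.1389, 0.148]
tool_rot: [0.974, 0.225, 0.0, 0.0]
force: [-1.3, -0.1, 5.6]
finger_gap: -0.001
gripper_force: 3.1
```

send_rows(commands="0 0 0 0.05 0;0 0 0 0.05 0;0 0 0 0 0;0 0 0 0 0")

```text
t: 6.7
tcp_pos: [0.5318, 0.1389, 0.1478]
tool_rot: [0.974, 0.225, 0.001, 0.0]
force: [-5.1, -1.0, 18.5]
finger_gap: -0.004
gripper_force: 9.0
```

The hard stop is met: 18 N at a tip height of 140 mm. I retract straight up and look.

send_rows(commands="0 0 0 -0.2 0;0 0 0 -0.5 0;0 0 0 -1 0;0 0 0 -1 0;0 0 0 -1 0;0 0 0 -1 0;0 0 0 -1 0;0 0 0 -1 0;0 0 0 -1 0;0 0 0 -1 0;0 0 0 0 0;0 0 0 0 0;0 0 0 0 0")

```text
t: 7.78
tcp_pos: [0.5308, 0.1388, 0.3184]
tool_rot: [0.974, 0.224, -0.001, -0.0]
force: [-0.4, -0.2, 0.6]
finger_gap: -0.002
gripper_force: 0.0
```

```bash
python3 - <<'E'
from h import *
s=snap('scene','s3')
cv2.imwrite('pics/s3c.png',cv2.resize(cv2.imread('pics/s3.png')[60:310,120:400],None,fx=2,fy=2,interpolation=cv2.INTER_CUBIC))
E
```

```text
(no output)
```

View pics/s3c.png

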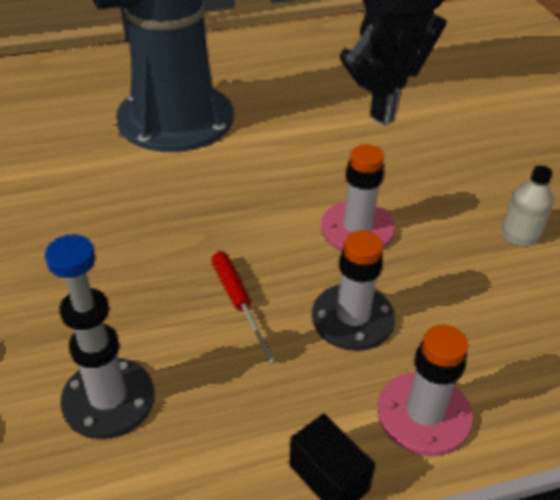

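The orange post at crop (362,250) is fully collapsed, with cap, collar and ring stacked. The blue post at (70,255) is still extended, and the gripper is clear.

```bash
python3 -c "
from station import sign_off
print(sign_off())"
```

```text
the job is handed in; nothing more can be done
None
```

The orange-capped post is fully collapsed, inner tube first and then the middle one; the blue post was not touched, the arm is clear, and the job is handed in with no verdict returned.

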